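# Load the capsule magazine and shut its retaining bar

## Task

Load the coffee-capsule magazine: one at a time, slide the three capsules standing on its deck along their lanes, under the clear hood, until each has dropped upright into a bore and sits right down on its floor; do not topple or crush any. Then swing the red retaining bar a quarter turn across the lanes, fully home against its closed stop. Leave the other things on the counter where they are, the black spare capsule included.

Things in the scene. Friction and masses are not known exactly. Their poses are not given: they have to be found in the camera images.
- magazine: grey block fixed to the counter, 200 (x) by 250 (y) by 45 high; its flat top is the deck. Origin: centre of its underside; +x is the lane direction, from the open front to the bores at the back. Three lanes along x at y = +54, 0, -54, between white ribs 6 high, 8 thick, 46 apart, ending at the bores. Bores: round, 47 across, 13 deep, blind, at x = +60.
- hood_edge (a point): middle of the lower front edge of the clear hood over the bores, at magazine x = +22, 70 above the deck. Roof 4 thick, from here to x = +100, y = -110 to +110; clear back wall at x = +98, posts 8 square at (30, +-105), front open. Bores cannot be reached from straight above: the fingers must lean forward under this edge.
- bore0 (a point): centre of the mouth of the bore at y = +54, at deck level; axes as the magazine
- bore1 (a point): centre of the mouth of the middle bore, at deck level
- bore2 (a point): centre of the mouth of the bore at y = -54, at deck level
- capsule0: a coffee capsule standing foil-rim down like a small blunt cone: rim 40 across and 3 thick at the bottom, body 37 across above the rim narrowing to 33 at height 25, flat top 24 across, 29 high, about 25 g. Origin: centre of its underside, z up. Copper coloured. It starts in any one of the lanes (one capsule a lane), 95 to 128 before that lane's bore.
- capsule1: a coffee capsule standing foil-rim down like a small blunt cone: rim 40 across and 3 thick at the bottom, body 37 across above the rim narrowing to 33 at height 25, flat top 24 across, 29 high, about 25 g. Origin: centre of its underside, z up. Blue; starts in any one of the lanes.
- capsule2: a coffee capsule standing foil-rim down like a small blunt cone: rim 40 across and 3 thick at the bottom, body 37 across above the rim narrowing to 33 at height 25, flat top 24 across, 29 high, about 25 g. Origin: centre of its underside, z up. Green; starts in any one of the lanes.
- bar (a joint): angle (rad) of the red bar on its upright pivot: 0 = open, pointing along the magazine's -x beside the lanes; 1.571 = closed stop, pointing along its -y across all lanes, in front of the hood. Grows counter-clockwise from above; stiff (0.12 N m), stays where left. Bar 12 wide, 170 long from the pivot, underside 8 and top 22 above the deck.
- pivot (a point): pivot axis of the red bar, at magazine (-15, +112), 14 above the deck
- bar_knob (a point): top centre of the red knob (20 across) that stands on the bar 150 from the pivot; 30 above the deck
- spoon_rest: white ceramic spoon rest, dish 96 across and 16 high with a 70 long flat handle; origin under the dish (leave alone)
- bowls: two stacked steel mixing bowls, 210 across, 105 high; origin under the centre (leave alone)
- scoop: teal plastic scoop, cup 54 across and 40 high with a 90 long handle; origin under the cup (leave alone)
- spare_capsule: black spare capsule, same shape as the others (40 across, 29 high), standing on the counter; origin at the centre of its underside (leave alone)
There are look-alikes about, which are no part of the job. Leave any yellow look-alike of the capsule0 alone.

How it is judged:
By the outcome, as a careful person would: the job done as asked, in the order asked, and still so for the second after the job is handed in, with the robot touching nothing.
It also fails if it takes over 61 s, if anything falls off the work surface, if the arm or the gripper's body presses on something with over 40 N, if the wrist force passes 120 N, or if a joint passes its speed limit or range.

## Robot

A 6-joint arm with a two-finger parallel gripper is mounted at the origin on the work surface. World frame = base frame: x ahead of the robot, y to its left, z up, the work surface at z = 0. Lengths are in m, angles in rad, forces in N, time in s.
With the tool pointing down it reaches from about 0.375 to 0.975 m from the base axis. Payload 3.8 kg.
Tool frame: the origin (TCP) lies at the very end of the fingers, on their centre line; the grasp point (between the pads) lies 19 mm behind it; z points along the fingers, y is the line along which they close (so a half turn about z gives the same grasp; the last joint's range is limited). The gripper opens to 85 mm and grips with 20 to 120 N. Pads are 22 mm wide; open, the fingers measure 114 mm over their backs; the gripper's body (76 mm by 85 mm) begins 54 mm behind the grasp point. The pads swing forward as they close: fully open they stand 13 mm farther back than shut.
Start: joints at [-1.258, 0.264, 1.604, -0, 1.274, -0.037], TCP at [0.231, -0.634, 0.231] pointing down, gripper open.
Joint ranges: [-2.63, 2.63], [-0.94, 2.18], [0.31, 2.57], [-1.31, 4.45], [0, 2.66], [-2.55, 2.55]. Speed limits (rad/s): [2.57, 2.57, 3.14, 3.14, 3.14, 3.14].

## Interface

Orientations are given as a rotation vector (axis times angle).
In Python, from workcell import bot, vision gives the robot as it stands. The module is installed in compiled form; this text tells all that it offers.
- The arm moves only by the tool play_rows, never from a script. Its argument "moves" is a list that holds one entry, the list of rows, each a list of 7 numbers: the turn, a rotation vector about the tool's x, y, z as a fraction of full scale, then the shift along the tool's x, y, z as a fraction of full scale, then the finger opening in mm, from 0 to 85.4. In form: [[[ax, ay, az, x, y, z, jaw], ...]]. A call has 1 to 5 rows; each row shifts and turns the commanded pose from where the row before left it, along the tool's axes as they then stand; what a row does not reach is not made up. Full scale, the value 1, is 0.1 m for a shift and 0.5 rad for a turn. A row lasts 1/12 s, in which the tool goes at most 41.7 mm and 7.16 degrees, less where a joint would pass 70% of its speed; a pose out of reach is approached as far as the arm can. A call with a number of a shift or a turn outside -1 to 1 is refused whole. A call with a gripper value outside its range is refused whole. The fingers move at their own pace and stop on an object; "newtons" is the grip in N (left out, the last holds). Time passes only in rows, so rows that do not move let the fingers close. It gives the time, the measured TCP pose, the force, the opening and the grip force at its end, in the units of the state.
- bot.read_state(): the state, without advancing time (a new reading comes with each control period).
- vision.read_camera(name): name is "scene" or "top" or "wrist"; returns a dict with "image" (480x640x3 uint8, red, green, blue), "depth" (480x640 float32, m along the optical axis (not along the pixel's ray), 0 where there is no reading), "K" (3x3 intrinsics, pixels), "R" (3x3) and "t" (3): a world point X has camera coordinates R X + t. Camera axes: x right, y down, z forward; pixel columns grow to the right and rows downward; lengths in m; the calibration is good to about 2 mm. The wrist camera is an equidistant fisheye: a pixel r from the principal point sees the ray r / f radians off the axis. A picture is of the moment at which its call begins.
- bot.finish_job(): hands the job in; it is judged then, once.
The state is a dict: "time": time; "q": joint angles; "joint_vel": joint speeds; "joint_torque": joint torques, N m; "tool_pos": TCP position; "tcp_rot": TCP orientation; "wrist_force": force on the tool from outside, world axes, zero at the start; "torque": the same for the moment, N m; "width": opening from 0.0 (shut) to 1.0 (fully open); "grip_force": force on a finger pad.
Only numpy, scipy, OpenCV 4.12 (cv2) and the standard library are available. Lean on these libraries where they do the work, as an engineer would, in place of code of your own. Each camera call takes 0.05 s, during which the arm holds its last target. There are 200 camera calls.

## Working session

There is one attempt and no reset: what is moved stays moved. The work goes in short steps, Python scripts to look and compute and a tool call to move; the robot and the scene stay as the last step left them, time stands still between calls to the robot, and variables do not carry over. Pictures are saved under pics/ and viewed, at most 10 in all, crops included, and the job is handed in when it is done.

Besides the shell and the picture viewer there is one more tool, called after "Request:" as name(argument=value, ...) on one line, values as JSON. play_rows: Moves the arm, as the interface text tells. Its arguments: {"type":"object","properties":{"moves":{"type":"array","items":{"type":"array","items":{"type":"array","items":{"type":"number"}}}},"newtons":{"type":"number"}},"required":["moves"]}

```bash
mkdir -p pics; python3 - <<'E'
from workcell import bot, vision
import cv2,pickle,numpy as np
s=bot.read_state();print(s)
d={}
for n in("scene","top","wrist"):
    c=vision.read_camera(n);d[n]=c
    print(n,c["K"].tolist(),c["R"].round(3).tolist(),c["t"].round(3).tolist(),(c["depth"]>0).mean())
    cv2.imwrite(f"pics/{n}0.png",c["image"][:,:,::-1])
pickle.dump(d,open("c0.pkl","wb"))
E
```

```text
{'time': 0.0, 'q': array([-1.25794305e+00,  2.64766726e-01,  1.60539060e+00, -1.53553882e-05,
        1.27373288e+00, -3.69028897e-02]), 'joint_vel': array([ 5.54173296e-04,  9.80994546e-05, -4.67811671e-04,  1.38911601e-03,
       -9.18592570e-04, -1.30310215e-04]), 'joint_torque': array([ 1.50052809e-03, -5.15105867e+01, -3.67315006e+01, -2.31841177e-04,
        1.29543719e-02, -1.53453834e-05]), 'tool_pos': array([ 0.23106162, -0.63342065,  0.22994394]), 'tcp_rot': array([-3.09143602e+00, -5.46211047e-01,  5.18834541e-04]), 'wrist_force': array([ 0.26085745,  0.65944893, -0.4832487 ]), 'torque': array([-0.0199798 ,  0.06230396,  0.00930403]), 'grip_force': 0.0, 'width': 0.9978334442886732}
scene [[524.4475377137319, 0.0, 321.62875484902276], [0.0, 524.4475377137319, 241.14120307810626], [0.0, 0.0, 1.0]] [[0.755, 0.656, 0.007], [0.539, -0.615, -0.575], [-0.373, 0.438, -0.818]] [-0.41, -0.247, 1.312] 0.9959407552083334
top [[476.3452469641632, 0.0, 315.677490542228], [0.0, 476.3452469641632, 236.8452629386625], [0.0, 0.0, 1.0]] [[-0.003, -1.0, -0.006], [-0.993, 0.004, -0.122], [0.122, 0.006, -0.993]] [-0.001, 0.575, 0.944] 0.9959798177083333
wrist [[371.64829954431775, 0.0, 316.16547996086206], [0.0, 371.64829954431775, 238.67282927592547], [0.0, 0.0, 1.0]] [[0.344, -0.939, -0.002], [-0.899, -0.329, 0.29], [-0.273, -0.098, -0.957]] [-0.673, -0.039, 0.379] 0.9937923177083333
```

View pics/top0.png

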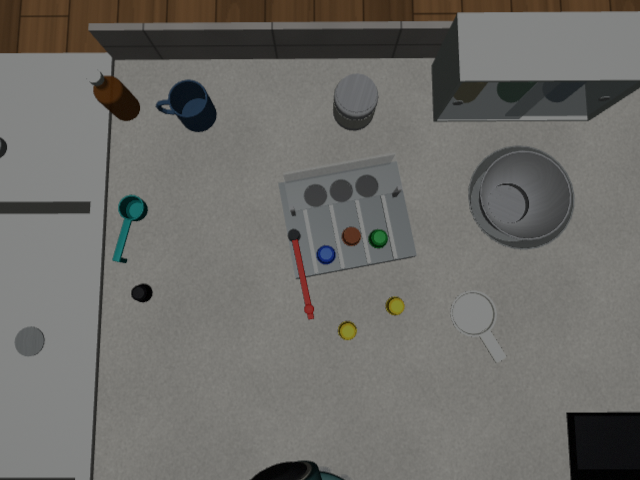

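View pics/scene0.png

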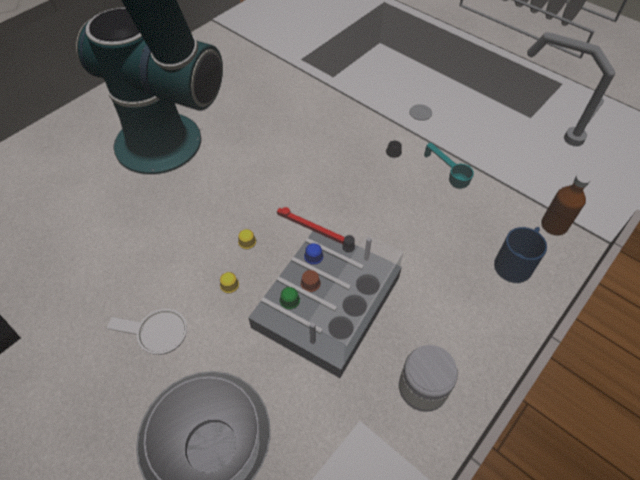

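The top view shows the magazine at about (345,215), with bores at (315,195), (341,190) and (367,186). The capsules are blue (326,255), copper (352,236) and green (378,238). The bar runs from the pivot (294,236) to the knob (309,310).

Things that could be mistaken for a target: yellow look-alikes (396,306) and (347,331), and the black spare (142,293), all off the deck. I choose the three capsules on the deck and will check them in crops.

```bash
python3 - <<'E'
import cv2
a=cv2.imread("pics/top0.png")[150:320,275:420]
cv2.imwrite("pics/top_c.png",cv2.resize(a,None,fx=3.5,fy=3.5,interpolation=cv2.INTER_CUBIC))
a=cv2.imread("pics/scene0.png")[200:375,245:410]
cv2.imwrite("pics/scene_c.png",cv2.resize(a,None,fx=3.4,fy=3.4,interpolation=cv2.INTER_CUBIC))
E
```

```text
(no output)
```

View pics/top_c.png

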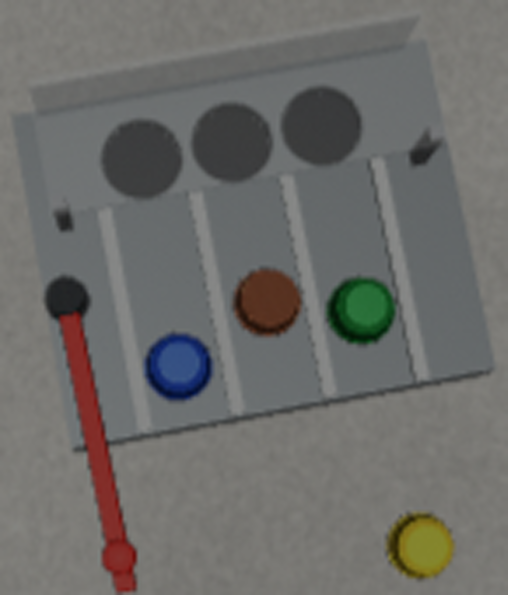

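View pics/scene_c.png

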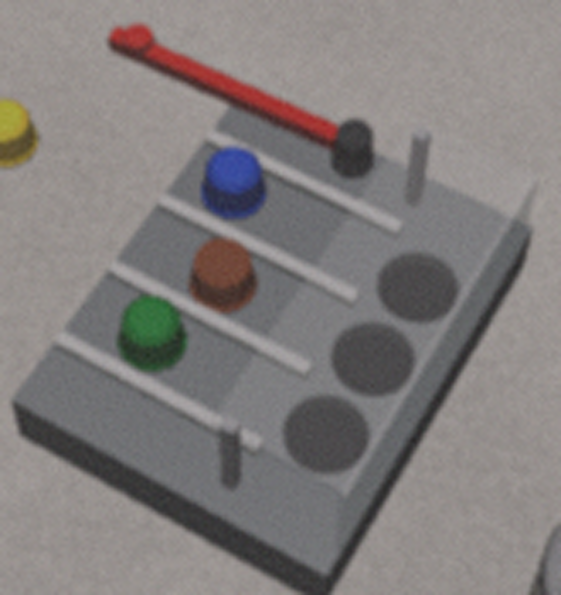

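The top crop shows:
- bores at (142,158), (232,142), (321,125)
- capsule tops: blue (179,362), copper (269,298), green (362,306)
- knob (119,553)

The scene crop shows:
- bores at (418,288), (373,359), (326,434)
- capsule tops: blue (234,168), copper (223,259), green (152,317)
- knob (137,35)

The choice is confirmed: three coloured capsules on the deck, with the yellow one off it.

```bash
cat > h.py <<'E'
import numpy as np,cv2,pickle
def tri(c1,p1,c2,p2):
    P=[c["K"]@np.c_[c["R"],c["t"]] for c in(c1,c2)]
    X=cv2.triangulatePoints(P[0],P[1],np.float64(p1).reshape(2,1),np.float64(p2).reshape(2,1))[:,0];X=X[:3]/X[3]
    r=[np.linalg.norm((p@np.r_[X,1])[:2]/(p@np.r_[X,1])[2]-q) for p,q in zip(P,(p1,p2))]
    return X,max(r)
def onplane(c,p,z):
    ray=c["R"].T@np.linalg.solve(c["K"],[*p,1]);o=-c["R"].T@c["t"]
    return o+ray*(z-o[2])/ray[2]
def dep(c,p):
    u,v=np.int32(np.round(p));d=np.median(c["depth"][v-1:v+2,u-1:u+2])
    return c["R"].T@(np.linalg.solve(c["K"],[*p,1])*d-c["t"])
E
python3 - <<'E'
from h import *
d=pickle.load(open("c0.pkl","rb"));T,S=d["top"],d["scene"]
tp=lambda u,v:((u+.5)/3.5-.5+275,(v+.5)/3.5-.5+150)
sp=lambda u,v:((u+.5)/3.4-.5+245,(v+.5)/3.4-.5+200)
pts=dict(b0=((142,158),(418,288)),b1=((232,142),(373,359)),b2=((321,125),(326,434)),blue=((179,362),(234,168)),copper=((269,298),(223,259)),green=((362,306),(152,317)),knob=((119,553),(137,35)),piv=((67,297),(353,130)))
R={}
for k,(a,b) in pts.items():
    a,b=tp(*a),sp(*b);X,r=tri(T,a,S,b)
    z=dict(b=.045,k=.075,p=.07).get(k[0] if k[:2] in("b0","b1","b2","kn","pi") else "",.074)
    R[k]=(onplane(T,a,z)+onplane(S,b,z))/2
    print(k,X.round(4),round(r,2),"plane T",onplane(T,a,z)[:2].round(4),"S",onplane(S,b,z)[:2].round(4),"depth",dep(T,a).round(3),dep(S,b).round(3))
yv=(R["b0"]-R["b2"])[:2];print("pitch",np.linalg.norm(yv)/2)
yaw=np.arctan2(-yv[0],yv[1]);c,s=np.cos(yaw),np.sin(yaw);Rm=np.array([[c,-s],[s,c]])
o=np.mean([R[b][:2] for b in("b0","b1","b2")],0)-Rm@[.06,0]
print("yaw",yaw,"origin",o)
for k in R:print(k,(Rm.T@(R[k][:2]-o)).round(4))
E
```

```text
b0 [ 0.6621 -0.0019  0.045 ] 0.5 plane T [ 0.6613 -0.0026] S [ 0.6626 -0.0013] depth [ 0.646 -0.003  0.117] [ 0.685 -0.039  0.118]
b1 [ 0.6715 -0.0549  0.045 ] 0.51 plane T [ 0.6707 -0.0556] S [ 0.672  -0.0542] depth [ 0.655 -0.052  0.116] [ 0.694 -0.088  0.118]
b2 [ 0.6812 -0.1076  0.045 ] 0.39 plane T [ 0.6807 -0.1081] S [ 0.6817 -0.1071] depth [ 0.664 -0.101  0.118] [ 0.702 -0.136  0.118]
blue [ 0.5392 -0.0226  0.0719] 0.47 plane T [ 0.5384 -0.0233] S [ 0.5406 -0.0231] depth [ 0.538 -0.023  0.073] [ 0.54  -0.023  0.073]
copper [ 0.5755 -0.0735  0.072 ] 0.62 plane T [ 0.5744 -0.0742] S [ 0.577  -0.0737] depth [ 0.574 -0.074  0.074] [ 0.577 -0.073  0.073]
green [ 0.5706 -0.1264  0.0706] 0.38 plane T [ 0.5697 -0.1266] S [ 0.5724 -0.1273] depth [ 0.57  -0.127  0.073] [ 0.572 -0.127  0.073]
knob [0.4322 0.0102 0.077 ] 0.16 plane T [0.4324 0.0105] S [0.4309 0.0111] depth [0.432 0.011 0.074] [0.43  0.012 0.073]
piv [0.5761 0.0407 0.0773] 0.83 plane T [0.5759 0.0399] S [0.574 0.046] depth [0.576 0.04  0.071] [0.575 0.045 0.072]
pitch 0.05368416612885336
yaw 0.17990163631335848 origin [ 0.61246648 -0.06555578]
b0 [0.0601 0.0537]
b1 [ 0.0598 -0.0001]
b2 [ 0.0601 -0.0536]
blue [-0.0642  0.0547]
copper [-0.0376 -0.0017]
green [-0.0517 -0.053 ]
knob [-0.1643  0.1075]
piv [-0.0175  0.1135]
```

```bash
cat >> h.py <<'E'
from scipy.spatial.transform import Rotation as Ro
O=np.array([.6125,-.0656,.045]);YAW=.18
M=Ro.from_euler("z",YAW)
def world(p): return O+M.apply(np.array(p)/1000)   # mag mm, z above deck
def rot(lean,yaw=0): # tool x forward, leaning forward by lean (deg)
    return M*Ro.from_euler("z",yaw,degrees=True)*Ro.from_matrix(np.diag([1.,-1,-1]))*Ro.from_euler("y",lean,degrees=True)
def now():
    from workcell import bot
    s=bot.read_state();R=Ro.from_rotvec(s["tcp_rot"])
    print("t",round(s["time"],2),"mag",((M.inv().apply(s["tool_pos"]-O))*1000).round(1),"F",s["wrist_force"].round(1),"w",round(s["width"],2),"q",s["q"].round(2))
    return s,R
def plan(targets,s=None):
    s,R=now();p=s["tool_pos"]
    for t in targets: # (xyz mm, lean[,yaw]); shift in present axes, then turn
        W=world(t[0]);R2=rot(*t[1:])
        print(t,"shift",(R.inv().apply(W-p)*10).round(3),"turn",((R.inv()*R2).as_rotvec()/.5).round(3))
        p,R=W,R2
E
python3 -c "
from h import *
plan([((-115,-1,100),0),((-115,-1,100),30),((-90,-1,8),30),((32,-1,8),30)])"
```

```text
t 0.15 mag [-476.9 -490.5  185.2] F [0.8 0.5 0.2] w 1.0 q [-1.26  0.26  1.61  0.    1.27 -0.04]
((-115, -1, 100), 0) shift [ 4.394 -4.212  0.86 ] turn [-0.004  0.     0.34 ]
((-115, -1, 100), 30) shift [0. 0. 0.] turn [0.    1.047 0.   ]
((-90, -1, 8), 30) shift [-0.243 -0.     0.922] turn [0. 0. 0.]
((32, -1, 8), 30) shift [1.057 0.    0.61 ] turn [0. 0. 0.]
```

Request:
play_rows(moves=[[[0,0,0,0.28,-0.27,0,0],[0,0,0,0.28,-0.27,0,0],[0,0,0,0.28,-0.27,0,0],[0,0,0,0.28,-0.27,0,0],[0,0,0,0.28,-0.27,0,0]]], newtons=20)

```text
time: 0.57
tool_pos: [0.3168, -0.4575, 0.2308]
tcp_rot: [-3.093, -0.545, 0.0]
wrist_force: [1.0, -0.1, 1.3]
width: 0.296
grip_force: 0.0
```

Request:
play_rows(moves=[[[0,0,0,0.28,-0.27,0,0],[0,0,0,0.28,-0.27,0,0],[0,0,0,0.28,-0.27,0,0],[0,0,0,0.28,-0.27,0,0],[0,0,0,0.28,-0.27,0,0]]])

```text
time: 0.98
tool_pos: [0.4021, -0.2826, 0.2312]
tcp_rot: [-3.094, -0.546, -0.0]
wrist_force: [0.3, -0.1, -0.2]
width: 0.002
grip_force: 0.0
```

Request:
play_rows(moves=[[[0,0,0,0.28,-0.27,0,0],[0,0,0,0.28,-0.27,0,0],[0,0,0,0.28,-0.27,0,0],[0,0,0,0.28,-0.27,0,0],[0,0,0,0.1,-0.1,0.2,0]]])

```text
time: 1.4
tool_pos: [0.4802, -0.1287, 0.2152]
tcp_rot: [3.091, 0.551, 0.013]
wrist_force: [0.6, -0.8, 1.1]
width: 0.002
grip_force: 0.0
```

Request:
play_rows(moves=[[[0,0,0.17,0,0,0,0],[0,0,0.17,0,0,0,0],[0,0,0,0,0,0,0]]])

```text
time: 1.65
tool_pos: [0.4757, -0.131, 0.2105]
tcp_rot: [-3.128, -0.281, 0.002]
wrist_force: [0.2, -1.0, 0.8]
width: 0.0
grip_force: 0.0
```

Request:
play_rows(moves=[[[0,0.21,0,0,0,0,0],[0,0.21,0,0,0,0,0],[0,0.21,0,0,0,0,0],[0,0.21,0,0,0,0,0],[0,0.21,0,0,0,0,0]]])

```text
time: 2.07
tool_pos: [0.4764, -0.1324, 0.2125]
tcp_rot: [-2.978, -0.273, -0.811]
wrist_force: [0.6, 0.7, -0.7]
width: 0.002
grip_force: 0.0
```

```bash
python3 -c "
from h import *
plan([((-85,-1,40),30),((-85,-1,8),30),((20,-1,8),30)])"
```

```text
t 2.07 mag [-145.9  -41.4  167.5] F [ 0.6  0.7 -0.7] w 0.0 q [-0.57 -0.36  2.32  0.48  0.83  0.55]
((-85, -1, 40), 30) shift [-0.119 -0.408  1.406] turn [ 0.006 -0.015  0.007]
((-85, -1, 8), 30) shift [-0.16  -0.     0.277] turn [0. 0. 0.]
((20, -1, 8), 30) shift [0.909 0.    0.525] turn [0. 0. 0.]
```

Request:
play_rows(moves=[[[0,0,0,-0.03,-0.1,0.35,0],[0,0,0,-0.03,-0.1,0.35,0],[0,0,0,-0.03,-0.1,0.35,0],[0,0,0,-0.03,-0.11,0.35,0],[0,0,0,0,0,0,0]]])

```text
time: 2.48
tool_pos: [0.5232, -0.0778, 0.0765]
tcp_rot: [-2.977, -0.272, -0.781]
wrist_force: [-1.8, 1.7, -1.5]
width: -0.002
grip_force: 0.0
```

```bash
python3 - <<'E'
from h import *
from workcell import vision
plan([((-85,-1,20),30),((-85,-1,8),30),((20,-1,8),30)])
a=vision.read_camera("wrist")["image"];b=vision.read_camera("top")["image"][150:320,275:420]
b=cv2.resize(b,None,fx=2,fy=2)
im=np.zeros((480,790,3),np.uint8);im[:,:500]=a[:,70:570];im[:340,500:]=b
cv2.imwrite("pics/w1.png",im[:,:,::-1])
E
```

```text
t 2.48 mag [-90.1   4.   31.5] F [-1.8  1.7 -1.5] w -0.0 q [-0.37 -0.09  2.4   0.63  0.46  0.51]
((-85, -1, 20), 30) shift [-0.012  0.051  0.124] turn [-0.014  0.019  0.   ]
((-85, -1, 8), 30) shift [-0.06  -0.     0.104] turn [0. 0. 0.]
((20, -1, 8), 30) shift [0.909 0.    0.525] turn [0. 0. 0.]
```

View pics/w1.png

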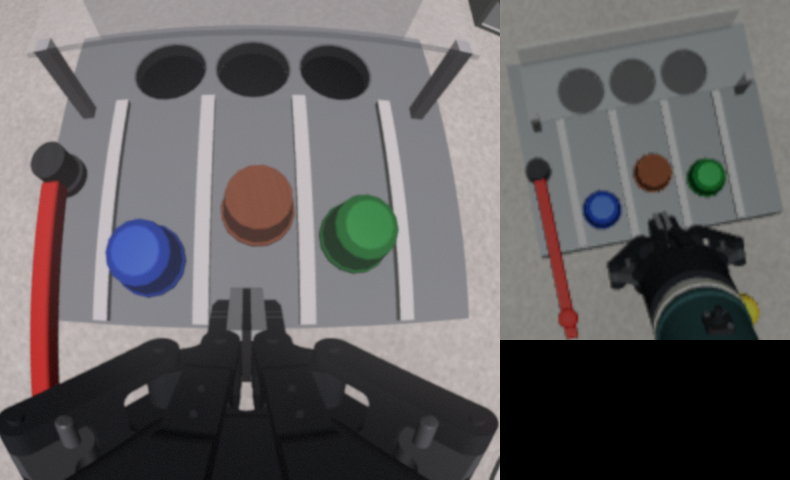

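The wrist view shows the copper capsule at (258,205), straight ahead of the shut fingertips at (246,295), slightly left of the lane centre. Blue is at (145,255), green at (360,230), and the bores are clear at row 70. I'll drop in behind copper.

Request:
play_rows(moves=[[[0,0,0,-0.03,0.05,0.1,0],[0,0,0,-0.03,0,0.1,0],[0,0,0,0,0,0,0],[0,0,0,0,0,0,0]]])

```text
time: 2.92
tool_pos: [0.5341, -0.086, 0.0659]
tcp_rot: [-2.978, -0.269, -0.805]
wrist_force: [-0.2, 0.6, 0.3]
width: -0.003
grip_force: 0.0
```

```bash
python3 - <<'E'
from h import *
plan([((-85,-1,8),30),((0,-1,8),30),((32,-1,8),30)])
E
```

```text
t 2.92 mag [-80.8  -6.   20.9] F [-0.2  0.6  0.3] w -0.0 q [-0.38 -0.05  2.39  0.69  0.43  0.43]
((-85, -1, 8), 30) shift [-0.102 -0.05   0.09 ] turn [ 0.004 -0.008  0.001]
((0, -1, 8), 30) shift [0.736 0.    0.425] turn [0. 0. 0.]
((32, -1, 8), 30) shift [ 0.277 -0.     0.16 ] turn [0. 0. 0.]
```

Request:
play_rows(moves=[[[0,0,0,-0.05,-0.05,0.04,0],[0,0,0,-0.04,0,0.04,0],[0,0,0,0,0,0,0],[0,0,0,0,0,0,0]]])

```text
time: 3.25
tool_pos: [0.5284, -0.0806, 0.0529]
tcp_rot: [-2.978, -0.269, -0.801]
wrist_force: [0.4, 0.1, 0.4]
width: 0.0
grip_force: 0.0
```

```bash
python3 - <<'E'
from h import *
plan([((-85,-1,8),30),((0,-1,8),30),((32,-1,8),30)])
E
```

```text
t 3.25 mag [-85.4   0.3   7.9] F [0.4 0.1 0.4] w 0.0 q [-0.37 -0.03  2.41  0.74  0.4   0.39]
((-85, -1, 8), 30) shift [0.004 0.013 0.001] turn [ 0.001 -0.004 -0.   ]
((0, -1, 8), 30) shift [0.736 0.    0.425] turn [0. 0. 0.]
((32, -1, 8), 30) shift [ 0.277 -0.     0.16 ] turn [0. 0. 0.]
```

Request:
play_rows(moves=[[[0,0,0,0.07,0,0.04,0],[0,0,0,0.07,0,0.04,0],[0,0,0,0.07,0,0.04,0],[0,0,0,0.07,0,0.04,0],[0,0,0,0.07,0,0.04,0]]])

```text
time: 3.67
tool_pos: [0.5696, -0.0732, 0.0529]
tcp_rot: [-2.978, -0.269, -0.801]
wrist_force: [-0.9, 0.8, -0.2]
width: -0.0
grip_force: 0.1
```

Request:
play_rows(moves=[[[0,0,0,0.07,0,0.04,0],[0,0,0,0.07,0,0.04,0],[0,0,0,0.07,0,0.04,0],[0,0,0,0.07,0,0.04,0],[0,0,0,0,0,0,0]]])

```text
time: 4.08
tool_pos: [0.6019, -0.0676, 0.0534]
tcp_rot: [-2.978, -0.269, -0.802]
wrist_force: [0.3, 0.2, 1.1]
width: -0.002
grip_force: 0.0
```

```bash
python3 - <<'E'
from h import *
from workcell import vision
plan([((0,-1,8),30),((32,-1,8),30)])
a=vision.read_camera("wrist")["image"];b=vision.read_camera("scene")["image"][200:375,245:410]
b=cv2.resize(b,None,fx=2,fy=2)
im=np.zeros((480,780,3),np.uint8);im[:,:450]=a[:,90:540];im[:350,450:]=b
cv2.imwrite("pics/w2.png",im[:,:,::-1])
E
```

```text
t 4.08 mag [-10.8  -0.1   8.4] F [0.3 0.2 1.1] w -0.0 q [-0.28  0.09  2.28  0.68  0.37  0.52]
((0, -1, 8), 30) shift [0.092 0.009 0.058] turn [ 0.001 -0.005  0.001]
((32, -1, 8), 30) shift [ 0.277 -0.     0.16 ] turn [0. 0. 0.]
```

View pics/w2.png

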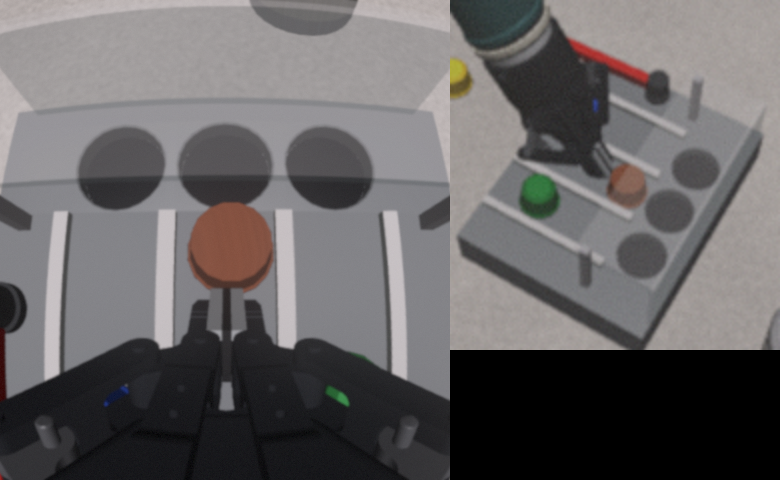

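Copper is upright at (230,245) in the wrist view, centred on the fingertips just before its bore (225,165). I'll carry on slowly.

Request:
play_rows(moves=[[[0,0,0,0.04,0,0.023,0],[0,0,0,0.04,0,0.023,0],[0,0,0,0.04,0,0.023,0],[0,0,0,0.04,0,0.023,0],[0,0,0,0.04,0,0.023,0]]])

```text
time: 4.6
tool_pos: [0.6231, -0.0635, 0.053]
tcp_rot: [-2.978, -0.268, -0.8]
wrist_force: [0.5, -0.1, -0.2]
width: -0.001
grip_force: 0.1
```

Request:
play_rows(moves=[[[0,0,0,0.04,0,0.023,0],[0,0,0,0.04,0,0.023,0],[0,0,0,0.04,0,0.023,0],[0,0,0,0.03,0,0.017,0],[0,0,0,0,0,0,0]]])

```text
time: 5.02
tool_pos: [0.6406, -0.0604, 0.0533]
tcp_rot: [-2.978, -0.269, -0.801]
wrist_force: [-0.1, -0.2, -0.3]
width: -0.001
grip_force: 0.0
```

```bash
python3 - <<'E'
from h import *
from workcell import vision
plan([((32,-1,8),30)])
a=vision.read_camera("wrist")["image"];b=vision.read_camera("scene")["image"][200:375,245:410]
b=cv2.resize(b,None,fx=2,fy=2)
im=np.zeros((480,780,3),np.uint8);im[:,:450]=a[:,90:540];im[:350,450:]=b
cv2.imwrite("pics/w3.png",im[:,:,::-1])
E
```

```text
t 5.02 mag [28.6  0.1  8.3] F [-0.1 -0.2 -0.3] w -0.0 q [-0.24  0.16  2.2   0.63  0.36  0.6 ]
((32, -1, 8), 30) shift [0.028 0.011 0.019] turn [ 0.001 -0.004  0.   ]
```

View pics/w3.png

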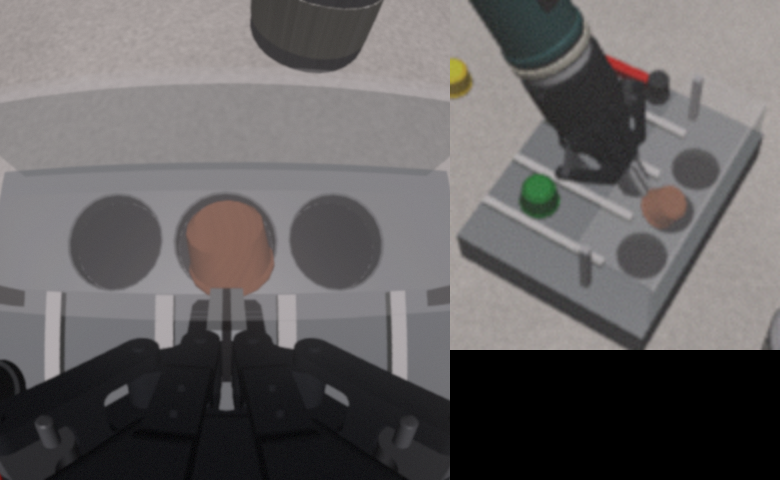

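Copper at (228,240) has tipped forward into its bore (225,240), with its rear rim still on the front edge. A few mm more should drop it.

Request:
play_rows(moves=[[[0,0,0,0.02,0.005,0.012,0],[0,0,0,0.02,0,0.012,0],[0,0,0,0,0,0,0],[0,0,0,0,0,0,0]]])

```text
time: 5.45
tool_pos: [0.6444, -0.0601, 0.0529]
tcp_rot: [-2.978, -0.268, -0.8]
wrist_force: [-0.2, -0.6, -0.5]
width: -0.006
grip_force: 0.0
```

```bash
cat >> h.py <<'E'
def seat(name):
    # colour blob in scene & top cams vs. the seated capsule's projected outline
    from workcell import vision
    i=dict(b0=54,b1=0,b2=-54)
    lane,col=name
    out=[]
    for n in("scene","top"):
        c=vision.read_camera(n);im=cv2.cvtColor(c["image"],cv2.COLOR_RGB2HSV);
        def pr(P):
            q=c["K"]@(c["R"]@P+c["t"]);return q[:2]/q[2]
        a=np.linspace(0,6.283,40)
        pts=np.array([pr(world((60+r*np.cos(t),lane+r*np.sin(t),z))) for r,z in((20,-13),(18.5,-10),(16.5,12),(12,16)) for t in a]+[pr(world((60,lane,4)))])
        lo,hi=dict(copper=((3,70,40),(16,255,255)),blue=((100,90,40),(125,255,255)),green=((50,90,30),(80,255,255)))[col]
        m=cv2.inRange(im,lo,hi);k=np.zeros_like(m);x,y=np.int32(pr(world((60,lane,0))));k[y-35:y+35,x-35:x+35]=1
        yy,xx=np.nonzero(m*k)
        if len(xx)==0: print(n,"none");continue
        print(n,"blob c",xx.mean().round(1),yy.mean().round(1),"box",xx.min(),xx.max(),yy.min(),yy.max(),"n",len(xx),"| seated box",pts.min(0).round(1),pts.max(0).round(1))
E
python3 - <<'E'
from h import *
plan([((36,-1,8),30)]);seat((0,"copper"))
E
```

```text
t 5.45 mag [32.4 -0.3  7.9] F [-0.2 -0.6 -0.5] w -0.01 q [-0.24  0.16  2.2   0.63  0.36  0.61]
((36, -1, 8), 30) shift [0.032 0.007 0.017] turn [ 0.    -0.003 -0.   ]
scene blob c 352.3 302.8 box 342 363 294 313 n 296 | seated box [343.2 294.6] [363.9 317.8]
top blob c 341.9 190.5 box 333 351 181 200 n 275 | seated box [330.7 180.6] [349.9 200.6]
```

Request:
play_rows(moves=[[[0,0,0,0.02,0,0.01,0],[0,0,0,0.02,0,0.01,0],[0,0,0,0,0,0,0],[0,0,0,0,0,0,0]]])

```text
time: 5.88
tool_pos: [0.6489, -0.0593, 0.0533]
tcp_rot: [-2.978, -0.269, -0.8]
wrist_force: [-0.8, 0.8, 1.1]
width: 0.001
grip_force: 0.0
```

```bash
python3 - <<'E'
from h import *
from workcell import vision
plan([((36,-1,8),30),((-40,-1,8),30)]);seat((0,"copper"))
a=vision.read_camera("wrist")["image"][150:330,220:400];b=vision.read_camera("scene")["image"][260:350,310:400]
c=vision.read_camera("top")["image"][160:220,310:370]
f=lambda x:cv2.resize(x,(260,260),interpolation=cv2.INTER_CUBIC)
cv2.imwrite("pics/w4.png",np.hstack([f(a),f(b),f(c)])[:,:,::-1])
E
```

```text
t 5.88 mag [37.  -0.3  8.3] F [-0.8  0.8  1.1] w 0.0 q [-0.24  0.17  2.19  0.62  0.36  0.61]
((36, -1, 8), 30) shift [-0.01   0.007 -0.003] turn [ 0.    -0.003 -0.   ]
((-40, -1, 8), 30) shift [-0.658  0.    -0.38 ] turn [0. 0. 0.]
scene blob c 353.9 303.9 box 343 364 296 314 n 273 | seated box [343.2 294.6] [363.9 317.8]
top blob c 341.9 188.9 box 333 351 180 198 n 266 | seated box [330.7 180.6] [349.9 200.6]
```

View pics/w4.png

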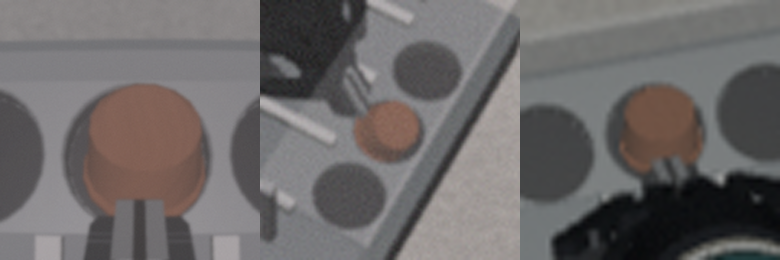

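Copper (crop 1, 145,140) still leans forward, and the finger behind it keeps it from settling back. I'll back off and check.

Request:
play_rows(moves=[[[0,0,0,-0.03,0,-0.02,0],[0,0,0,-0.06,0,-0.035,0],[0,0,0,-0.09,0,-0.05,0],[0,0,0,0,0,0,0],[0,0,0,0,0,0,0]]])

```text
time: 6.55
tool_pos: [0.627, -0.0631, 0.0528]
tcp_rot: [-2.978, -0.267, -0.799]
wrist_force: [0.1, -0.1, -1.0]
width: 0.0
grip_force: 0.0
```

```bash
cat >> h.py <<'E'
def top_c(z,lane):
    c=pickle.load(open("c0.pkl","rb"))
    for n in("scene","top"):
        d=c[n];q=d["K"]@(d["R"]@world((60,lane,z))+d["t"]);print(n,"top centre exp",(q[:2]/q[2]).round(1))
E
python3 - <<'E'
from h import *
from workcell import vision
plan([((36,-1,8),30),((-40,-1,8),30)]);seat((0,"copper"));top_c(16,0)
a=vision.read_camera("wrist")["image"][110:290,220:400];b=vision.read_camera("scene")["image"][260:350,310:400]
c=vision.read_camera("top")["image"][160:220,310:370]
f=lambda x:cv2.resize(x,(260,260),interpolation=cv2.INTER_CUBIC)
cv2.imwrite("pics/w5.png",np.hstack([f(a),f(b),f(c)])[:,:,::-1])
E
```

```text
t 6.55 mag [14.7 -0.1  7.8] F [ 0.1 -0.1 -1. ] w 0.0 q [-0.26  0.14  2.23  0.64  0.36  0.57]
((36, -1, 8), 30) shift [0.186 0.009 0.105] turn [ 0.    -0.001 -0.002]
((-40, -1, 8), 30) shift [-0.658  0.    -0.38 ] turn [0. 0. 0.]
scene blob c 353.1 303.5 box 345 361 296 315 n 222 | seated box [343.2 294.6] [363.9 317.8]
top blob c 341.7 191.7 box 333 350 183 200 n 247 | seated box [330.7 180.6] [349.9 200.6]
scene top centre exp [354.4 301.3]
top top centre exp [340.9 188.1]
```

View pics/w5.png

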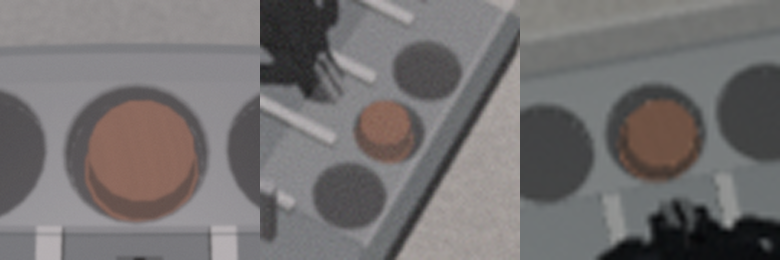

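Now copper looks upright: its top (140,150) and rim are concentric and inside the bore outline in all three crops. I have one picture left, so I'll check depth and tilt numerically with a silhouette fit.

```bash
cat >> h.py <<'E'
from scipy.optimize import minimize
RNG=dict(copper=((2,75,45),(18,255,255)),blue=((98,90,40),(128,255,255)),green=((45,90,25),(85,255,255)))
def proj(c,P,fish):
    q=c["R"]@np.atleast_2d(P).T+c["t"][:,None];K=c["K"]
    if fish:
        r=np.hypot(q[0],q[1]);k=np.arctan2(r,q[2])/np.maximum(r,1e-9);xy=np.c_[q[0]*k,q[1]*k]
    else: xy=(q[:2]/q[2]).T
    return xy*K[0,0]+K[:2,2]
def capfit(lane,col,cams=("scene","top","wrist"),x0=60,z0=-13):
    from workcell import vision
    A=np.linspace(0,2*np.pi,32,endpoint=False);S=4
    ring=lambda r,z:np.c_[r*np.cos(A),r*np.sin(A),np.full(32,z)]
    body=np.vstack([ring(r,z) for r,z in((20,0),(20,3),(18.5,3),(17.6,12),(16.5,25),(12,29))])
    mouth=np.vstack([ring(23.5,0)])+[60,lane,0]
    W=[]
    for n in cams:
        c=vision.read_camera(n);fi=n=="wrist"
        m=cv2.inRange(cv2.cvtColor(cv2.GaussianBlur(c["image"],(3,3),0),cv2.COLOR_RGB2HSV),*map(np.array,RNG[col]))
        u,v=proj(c,world((x0,lane,0)),fi)[0];h=60 if fi else 25
        x1,y1=int(u-h),int(v-h)
        if x1<0 or y1<0 or v+h>480 or u+h>640: continue
        W.append((c,fi,x1,y1,cv2.resize(m[y1:y1+2*h,x1:x1+2*h],None,fx=S,fy=S,interpolation=cv2.INTER_LINEAR)>127,n))
    def sil(w,p):
        c,fi,x1,y1,m,_=w
        B=Ro.from_euler("y",p[3],degrees=True).apply(body)+[p[0],p[1],p[2]]
        def poly(P):
            im=np.zeros(m.shape,np.uint8)
            if len(P)>2:
                q=((proj(c,world(P),fi)-[x1,y1]+.5)*S-.5);cv2.fillConvexPoly(im,cv2.convexHull(np.int32(q.round())),1)
            return im
        return (poly(B)&(poly(mouth)|poly(B[B[:,2]>=0])))>0
    def cost(p): return sum(1-(sil(w,p)&w[4]).sum()/max(1,(sil(w,p)|w[4]).sum()) for w in W)
    best=min((minimize(cost,[x0+dx,lane,z,t],method="Nelder-Mead",options=dict(initial_simplex=np.array([[x0+dx,lane,z,t]]*5)+np.vstack([np.zeros(4),np.diag([3,2,4,8.])]),maxiter=150)) for dx in(-2,2) for z,t in((z0,0),(z0+8,0),(z0+5,15))),key=lambda r:r.fun)
    print(col,[w[5] for w in W],"x,y,z,tilt",best.x.round(1),"cost",round(best.fun,3),"seated cost",round(min(cost([x,lane+y,-13,0]) for x in np.arange(56,64.5,.5) for y in(-2,0,2)),3),"upright z=0 cost",round(min(cost([x,lane,0,0]) for x in np.arange(50,66)),3))
E
time python3 - <<'E'
from h import *
capfit(0,"copper")
capfit(54,"blue",("scene","top"),-64,0)
capfit(-54,"green",("scene","top"),-52,0)
E
```

```text
copper ['scene', 'top', 'wrist'] x,y,z,tilt [ 47.7  -1.4 -11.8  22.8] cost 0.912 seated cost 0.993 upright z=0 cost 1.22
blue ['scene', 'top'] x,y,z,tilt [-65.5  55.2  -1.1   1.2] cost 1.082 seated cost 2.0 upright z=0 cost 2.0
green ['scene', 'top'] x,y,z,tilt [-51.6 -55.4  -3.1   0.4] cost 1.06 seated cost 2.0 upright z=0 cost 2.0
real	0m15.396s
user	0m11.275s
sys	0m0.339s
```

```bash
python3 - <<'E'
s=open("h.py").read()
a=s.index("        m=cv2.inRange(cv2.cvtColor(cv2.GaussianBlur");b=s.index("\n",a)
s=s[:a]+'''        I=cv2.GaussianBlur(c["image"],(3,3),0).astype(int);r,g,bl=I[...,0],I[...,1],I[...,2]
        m=(dict(copper=r-bl>14,blue=bl-r>14,green=(g-r>12)&(g-bl>5))[col]*255).astype(np.uint8)'''+s[b:]
s=s.replace('"cost",round(best.fun,3),','"cost",[round(1-(sil(w,best.x)&w[4]).sum()/(sil(w,best.x)|w[4]).sum(),2) for w in W],')
s=s.replace('"seated cost",round(min(cost([x,lane+y,-13,0])','"seated",round(best.fun,2),round(min(cost([x,lane+y,-13,0])')
open("h.py","w").write(s)
E
python3 - <<'E'
from h import *
capfit(0,"copper")
capfit(-54,"green",("scene",),-52,0)
E
```

```text
copper ['scene', 'top', 'wrist'] x,y,z,tilt [ 57.1  -0.6 -13.2  -0.6] cost [np.float64(0.07), np.float64(0.1), np.float64(0.02)] seated 0.19 0.234 upright z=0 cost 0.599
green ['scene'] x,y,z,tilt [-51.  -53.2  -0.5  -5.3] cost [np.float64(0.06)] seated 0.06 1.0 upright z=0 cost 1.0
```

Silhouette fit for copper: x 57.1, z −13.2, tilt −0.6°, so it is seated upright on the floor. Next is green.

Request:
play_rows(moves=[[[0,0,0,-0.215,0,-0.125,0],[0,0,0,-0.215,0,-0.125,0],[0,0,0,-0.215,0,-0.125,0],[0,0,0,0.1,0,-0.22,0],[0,0,0,0.1,0,-0.22,0]]])

```text
time: 7.77
tool_pos: [0.5462, -0.0766, 0.0986]
tcp_rot: [-2.978, -0.265, -0.79]
wrist_force: [1.9, 0.2, 0.7]
width: 0.001
grip_force: 0.0
```

Request:
play_rows(moves=[[[0,0,0,-0.1,0.18,-0.06,0],[0,0,0,-0.1,0.18,-0.06,0],[0,0,0,-0.1,0.18,-0.06,0],[0,0,0,0,0,0,0],[0,0,0,0,0,0,0]]])

```text
time: 8.18
tool_pos: [0.5252, -0.1376, 0.1022]
tcp_rot: [-2.978, -0.265, -0.801]
wrist_force: [0.3, -0.6, 0.8]
width: -0.003
grip_force: 0.0
```

```bash
python3 - <<'E'
from h import *
plan([((-93,-53.5,8),30),((-20,-53.5,8),30),((35,-53.5,8),30)])
E
```

```text
t 8.18 mag [-98.8 -55.2  57.2] F [ 0.3 -0.6  0.8] w -0.0 q [-0.51 -0.09  2.35  0.64  0.56  0.39]
((-93, -53.5, 8), 30) shift [-0.197 -0.017  0.454] turn [ 0.003 -0.003 -0.005]
((-20, -53.5, 8), 30) shift [0.632 0.    0.365] turn [0. 0. 0.]
((35, -53.5, 8), 30) shift [0.476 0.    0.275] turn [0. 0. 0.]
```

Request:
play_rows(moves=[[[0,0,0,-0.07,-0.017,0.16,0],[0,0,0,-0.07,0,0.16,0],[0,0,0,-0.06,0,0.13,0],[0,0,0,0,0,0,0],[0,0,0,0,0,0,0]]])

```text
time: 8.6
tool_pos: [0.5295, -0.1325, 0.0518]
tcp_rot: [-2.976, -0.269, -0.796]
wrist_force: [0.9, 0.5, -0.6]
width: -0.001
grip_force: 0.0
```

```bash
python3 - <<'E'
from h import *
plan([((-14,-53.5,8),30),((35,-53.5,8),30)])
E
```

```text
t 8.6 mag [-93.7 -51.    6.8] F [ 0.9  0.5 -0.6] w -0.0 q [-0.49  0.01  2.37  0.78  0.46  0.24]
((-14, -53.5, 8), 30) shift [0.696 0.026 0.387] turn [-0.005  0.002 -0.001]
((35, -53.5, 8), 30) shift [0.424 0.    0.245] turn [0. 0. 0.]
```

Request:
play_rows(moves=[[[0,0,0,0.07,0.01,0.04,0],[0,0,0,0.07,0,0.04,0],[0,0,0,0.07,0,0.04,0],[0,0,0,0.07,0,0.04,0],[0,0,0,0.07,0,0.04,0]]])

```text
time: 9.02
tool_pos: [0.5718, -0.1278, 0.0542]
tcp_rot: [-2.978, -0.269, -0.802]
wrist_force: [-0.1, -0.4, 0.5]
width: -0.002
grip_force: 0.2
```

Request:
play_rows(moves=[[[0,0,0,0.07,0,0.04,0],[0,0,0,0.07,0,0.04,0],[0,0,0,0.07,0,0.04,0],[0,0,0,0.07,0,0.04,0],[0,0,0,0,0,0,0]]])

```text
time: 9.43
tool_pos: [0.6036, -0.122, 0.0539]
tcp_rot: [-2.978, -0.269, -0.802]
wrist_force: [0.4, -0.2, 0.0]
width: 0.001
grip_force: 0.0
```

```bash
python3 - <<'E'
from h import *
plan([((36.5,-53.5,8),30)])
capfit(-54,"green",("wrist",),5,0)
E
```

```text
t 9.43 mag [-18.9 -53.9   8.9] F [ 0.4 -0.2  0. ] w 0.0 q [-0.4   0.12  2.24  0.73  0.42  0.37]
((36.5, -53.5, 8), 30) shift [ 0.474 -0.004  0.286] turn [ 0.001 -0.005  0.001]
green ['wrist'] x,y,z,tilt [  7.  -54.7  -0.5  -0.5] cost [np.float64(0.04)] seated 0.04 1.0 upright z=0 cost 0.991
```

Request:
play_rows(moves=[[[0,0,0,0.04,0,0.024,0],[0,0,0,0.04,0,0.024,0],[0,0,0,0.04,0,0.024,0],[0,0,0,0.04,0,0.024,0],[0,0,0,0.04,0,0.024,0]]])

```text
time: 9.9
tool_pos: [0.6252, -0.1178, 0.0531]
tcp_rot: [-2.978, -0.268, -0.8]
wrist_force: [-0.1, -0.2, 0.0]
width: 0.003
grip_force: 0.1
```

Request:
play_rows(moves=[[[0,0,0,0.04,0,0.024,0],[0,0,0,0.04,0,0.024,0],[0,0,0,0.04,0,0.024,0],[0,0,0,0.04,0,0.024,0],[0,0,0,0.04,0,0.024,0]]])

```text
time: 10.32
tool_pos: [0.6482, -0.1136, 0.0528]
tcp_rot: [-2.978, -0.269, -0.8]
wrist_force: [-0.0, 0.3, 0.3]
width: -0.0
grip_force: 0.0
```

Request:
play_rows(moves=[[[0,0,0,0.04,0,0.024,0],[0,0,0,0.035,0,0.02,0],[0,0,0,0,0,0,0],[0,0,0,0,0,0,0]]])

```text
time: 10.65
tool_pos: [0.6564, -0.112, 0.0526]
tcp_rot: [-2.978, -0.269, -0.8]
wrist_force: [-0.7, -0.5, -0.1]
width: -0.004
grip_force: 0.0
```

Request:
play_rows(moves=[[[0,0,0,-0.03,0,-0.02,0],[0,0,0,-0.06,0,-0.035,0],[0,0,0,-0.09,0,-0.05,0],[0,0,0,0,0,0,0],[0,0,0,0,0,0,0]]])

```text
time: 11.07
tool_pos: [0.6344, -0.1159, 0.0524]
tcp_rot: [-2.978, -0.267, -0.799]
wrist_force: [0.4, 0.3, 0.2]
width: -0.001
grip_force: 0.0
```

```bash
python3 - <<'E'
from h import *
plan([((-60,-53.5,8),30)])
capfit(-54,"green")
capfit(0,"copper")
E
```

```text
t 11.07 mag [ 12.5 -53.4   7.4] F [0.4 0.3 0.2] w -0.0 q [-0.36  0.17  2.19  0.7   0.41  0.44]
((-60, -53.5, 8), 30) shift [-0.625  0.001 -0.369] turn [ 0.    -0.001 -0.002]
green ['scene', 'top', 'wrist'] x,y,z,tilt [ 53.7 -53.8  -5.2  18.9] cost [np.float64(0.06), np.float64(0.1), np.float64(0.06)] seated 0.21 0.592 upright z=0 cost 0.388
copper ['scene', 'top', 'wrist'] x,y,z,tilt [ 56.6  -0.8 -12.5   0.1] cost [np.float64(0.08), np.float64(0.09), np.float64(0.04)] seated 0.21 0.236 upright z=0 cost 0.661
```

Copper is fine. Green still tilts 19° with its rear rim on the bore edge, so I'll push about 4 mm further than before.

Request:
play_rows(moves=[[[0,0,0,0.06,0,0.035,0],[0,0,0,0.06,0,0.035,0],[0,0,0,0.04,0,0.025,0],[0,0,0,0.03,0,0.017,0],[0,0,0,0.03,0,0.015,0]]])

```text
time: 11.78
tool_pos: [0.6614, -0.111, 0.0527]
tcp_rot: [-2.978, -0.269, -0.8]
wrist_force: [-5.3, -1.5, 0.1]
width: 0.001
grip_force: 0.0
```

Request:
play_rows(moves=[[[0,0,0,0.01,0,0.005,0],[0,0,0,0,0,0,0],[0,0,0,0,0,0,0]]])

```text
time: 12.03
tool_pos: [0.6613, -0.1108, 0.0521]
tcp_rot: [-2.978, -0.269, -0.798]
wrist_force: [-2.3, 0.9, -0.5]
width: -0.003
grip_force: 0.0
```

Request:
play_rows(moves=[[[0,0,0,-0.03,0,-0.02,0],[0,0,0,-0.06,0,-0.035,0],[0,0,0,-0.09,0,-0.05,0],[0,0,0,0,0,0,0],[0,0,0,0,0,0,0]]])

```text
time: 12.45
tool_pos: [0.6404, -0.115, 0.0528]
tcp_rot: [-2.978, -0.267, -0.8]
wrist_force: [0.1, -0.2, 0.2]
width: 0.004
grip_force: 0.0
```

```bash
python3 - <<'E'
from h import *
plan([((-60,-53.5,8),30)])
capfit(-54,"green")
E
```

```text
t 12.45 mag [ 18.6 -53.6   7.8] F [ 0.1 -0.2  0.2] w 0.0 q [-0.35  0.18  2.18  0.69  0.41  0.45]
((-60, -53.5, 8), 30) shift [-0.679  0.    -0.396] turn [ 0.001 -0.002 -0.002]
green ['scene', 'top', 'wrist'] x,y,z,tilt [ 58.1 -54.1 -12.5   0.8] cost [np.float64(0.07), np.float64(0.09), np.float64(0.03)] seated 0.2 0.197 upright z=0 cost 0.524
```

Green is seated (z −12.5, tilt 0.8°). Next is blue.

Request:
play_rows(moves=[[[0,0,0,-0.225,0,-0.13,0],[0,0,0,-0.225,0,-0.13,0],[0,0,0,-0.225,0,-0.13,0],[0,0,0,0.1,0,-0.22,0],[0,0,0,0.1,0,-0.22,0]]])

```text
time: 13.02
tool_pos: [0.5566, -0.1288, 0.0985]
tcp_rot: [-2.978, -0.265, -0.791]
wrist_force: [0.9, 0.1, 0.9]
width: -0.004
grip_force: 0.0
```

Request:
play_rows(moves=[[[0,0,0,-0.12,-0.27,-0.07,0],[0,0,0,-0.12,-0.27,-0.07,0],[0,0,0,-0.12,-0.27,-0.07,0],[0,0,0,0,-0.27,0,0],[0,0,0,0,0,0,0]]])

```text
time: 13.43
tool_pos: [0.4971, -0.0272, 0.1001]
tcp_rot: [-2.976, -0.273, -0.796]
wrist_force: [0.5, 0.9, 0.3]
width: 0.001
grip_force: 0.0
```

Request:
play_rows(moves=[[[0,0,0,0,0,0,0],[0,0,0,0,0,0,0]]])

```text
time: 13.6
tool_pos: [0.5006, -0.031, 0.1019]
tcp_rot: [-2.978, -0.27, -0.803]
wrist_force: [1.2, 0.6, -0.2]
width: -0.0
grip_force: 0.0
```

```bash
python3 - <<'E'
from h import *
plan([((-106,54,8),30)])
E
```

```text
t 13.6 mag [-103.9   54.1   56.9] F [ 1.2  0.6 -0.2] w -0.0 q [-0.26 -0.22  2.45  0.49  0.47  0.74]
((-106, 54, 8), 30) shift [-0.264  0.001  0.412] turn [ 0.001 -0.006  0.002]
```

Request:
play_rows(moves=[[[0,0,0,-0.09,0,0.14,0],[0,0,0,-0.09,0,0.14,0],[0,0,0,-0.085,0,0.13,0],[0,0,0,0,0,0,0],[0,0,0,0,0,0,0]]])

```text
time: 14.02
tool_pos: [0.4971, -0.032, 0.0514]
tcp_rot: [-2.978, -0.265, -0.797]
wrist_force: [0.1, 0.4, -0.5]
width: 0.001
grip_force: 0.0
```

```bash
python3 - <<'E'
from h import *
plan([((-20,54,8),30)])
E
```

```text
t 14.02 mag [-107.6   53.7    6.4] F [ 0.1  0.4 -0.5] w 0.0 q [-0.27 -0.12  2.49  0.66  0.36  0.56]
((-20, 54, 8), 30) shift [ 0.767 -0.005  0.423] turn [-0.     0.002 -0.005]
```

Request:
play_rows(moves=[[[0,0,0,0.07,0,0.038,0],[0,0,0,0.07,0,0.038,0],[0,0,0,0.07,0,0.039,0],[0,0,0,0.07,0,0.04,0],[0,0,0,0.07,0,0.04,0]]])

```text
time: 14.43
tool_pos: [0.5386, -0.024, 0.054]
tcp_rot: [-2.977, -0.269, -0.803]
wrist_force: [0.3, 0.3, 0.5]
width: -0.004
grip_force: 0.2
```

Request:
play_rows(moves=[[[0,0,0,0.07,0,0.04,0],[0,0,0,0.07,0,0.04,0],[0,0,0,0.07,0,0.04,0],[0,0,0,0.07,0,0.04,0],[0,0,0,0.07,0,0.04,0]]])

```text
time: 14.85
tool_pos: [0.5771, -0.0166, 0.0531]
tcp_rot: [-2.978, -0.269, -0.8]
wrist_force: [0.2, -0.6, 0.1]
width: -0.002
grip_force: 0.2
```

Request:
play_rows(moves=[[[0,0,0,0,0,0,0],[0,0,0,0,0,0,0]]])

```text
time: 15.02
tool_pos: [0.5768, -0.0167, 0.0532]
tcp_rot: [-2.978, -0.269, -0.8]
wrist_force: [-0.2, -0.1, 0.8]
width: 0.003
grip_force: 0.0
```

```bash
python3 - <<'E'
from h import *
plan([((38,54,8),30)])
capfit(54,"blue",("wrist",),0,0)
E
```

```text
t 15.02 mag [-26.3  54.5   8.2] F [-0.2 -0.1  0.8] w 0.0 q [-0.18  0.03  2.34  0.59  0.32  0.69]
((38, 54, 8), 30) shift [0.556 0.005 0.324] turn [-0.    -0.003  0.   ]
blue ['wrist'] x,y,z,tilt [ 0.3 55.5  2.4 -0.4] cost [np.float64(0.02)] seated 0.02 1.0 upright z=0 cost 1.0
```

Request:
play_rows(moves=[[[0,0,0,0.04,0,0.023,0],[0,0,0,0.04,0,0.023,0],[0,0,0,0.04,0,0.023,0],[0,0,0,0.04,0,0.023,0],[0,0,0,0.04,0,0.023,0]]])

```text
time: 15.48
tool_pos: [0.5996, -0.0127, 0.0534]
tcp_rot: [-2.978, -0.268, -0.8]
wrist_force: [-0.1, -0.5, 0.0]
width: -0.003
grip_force: 0.1
```

Request:
play_rows(moves=[[[0,0,0,0.04,0,0.023,0],[0,0,0,0.04,0,0.023,0],[0,0,0,0.04,0,0.023,0],[0,0,0,0.04,0,0.023,0],[0,0,0,0.04,0,0.023,0]]])

```text
time: 15.9
tool_pos: [0.6222, -0.0085, 0.0533]
tcp_rot: [-2.978, -0.269, -0.8]
wrist_force: [-0.1, 0.2, 0.2]
width: 0.002
grip_force: 0.2
```

Request:
play_rows(moves=[[[0,0,0,0.04,0,0.023,0],[0,0,0,0.04,0,0.023,0],[0,0,0,0.04,0,0.023,0],[0,0,0,0.035,0,0.02,0],[0,0,0,0,0,0,0]]])

```text
time: 16.32
tool_pos: [0.6404, -0.0054, 0.0537]
tcp_rot: [-2.978, -0.269, -0.801]
wrist_force: [0.2, -0.5, -0.1]
width: -0.001
grip_force: 0.0
```

Request:
play_rows(moves=[[[0,0,0,0,0,0,0],[0,0,0,0,0,0,0]]])

```text
time: 16.48
tool_pos: [0.6391, -0.0053, 0.0532]
tcp_rot: [-2.978, -0.269, -0.799]
wrist_force: [0.1, -0.2, -0.7]
width: 0.003
grip_force: 0.0
```

Request:
play_rows(moves=[[[0,0,0,-0.03,0,-0.02,0],[0,0,0,-0.06,0,-0.035,0],[0,0,0,-0.09,0,-0.05,0],[0,0,0,0,0,0,0],[0,0,0,0,0,0,0]]])

```text
time: 16.9
tool_pos: [0.6175, -0.0092, 0.0531]
tcp_rot: [-2.978, -0.267, -0.799]
wrist_force: [-0.6, -1.1, -0.5]
width: 0.004
grip_force: 0.0
```

```bash
python3 - <<'E'
from h import *
plan([((-60,54,8),30)])
capfit(54,"blue")
E
```

```text
t 16.9 mag [15.  54.5  8.1] F [-0.6 -1.1 -0.5] w 0.0 q [-0.15  0.11  2.27  0.55  0.31  0.76]
((-60, 54, 8), 30) shift [-0.65   0.006 -0.375] turn [ 0.    -0.001 -0.002]
blue ['scene', 'top', 'wrist'] x,y,z,tilt [ 56.6  54.9 -11.7  -2.3] cost [np.float64(0.04), np.float64(0.12), np.float64(0.04)] seated 0.2 0.254 upright z=0 cost 0.532
```

Blue fits as seated, at z −11.7 and −2°. I'll recheck it from further back while moving out to the bar.

Request:
play_rows(moves=[[[0,0,0,-0.215,0,-0.125,0],[0,0,0,-0.215,0,-0.125,0],[0,0,0,-0.215,0,-0.125,0],[0,0,0,0.16,0,-0.3,0],[0,0,0,0.16,0,-0.3,0]]])

```text
time: 17.47
tool_pos: [0.5377, -0.0224, 0.1171]
tcp_rot: [-2.98, -0.265, -0.785]
wrist_force: [2.7, 0.8, 1.0]
width: 0.002
grip_force: 0.0
```

Request:
play_rows(moves=[[[0,-0.21,0,0,0,0,0],[0,-0.21,0,0,0,0,0],[0,-0.21,0,0,0,0,0],[0,-0.21,0,0,0,0,0],[0,-0.21,0,0,0,0,0]]])

```text
time: 17.88
tool_pos: [0.5443, -0.0231, 0.1233]
tcp_rot: [3.127, 0.282, -0.003]
wrist_force: [0.6, 0.6, -0.8]
width: 0.001
grip_force: 0.0
```

```bash
python3 - <<'E'
from h import *
plan([((-136,145,76),0),((-136,145,12),0)])
for l,c in((54,"blue"),(0,"copper"),(-54,"green")):capfit(l,c)
E
```

```text
t 17.88 mag [-59.5  54.   78.3] F [ 0.6  0.6 -0.8] w 0.0 q [-0.09  0.11  1.99 -0.    1.04  1.31]
((-136, 145, 76), 0) shift [-0.766 -0.91   0.023] turn [ 0.004  0.004 -0.001]
((-136, 145, 12), 0) shift [0.   0.   0.64] turn [0. 0. 0.]
blue ['scene', 'top'] x,y,z,tilt [57.9 52.1 -6.2 -0.2] cost [np.float64(0.04), np.float64(0.84)] seated 0.88 0.895 upright z=0 cost 1.064
copper ['scene', 'top'] x,y,z,tilt [ 57.1  -0.8 -12.4   0.1] cost [np.float64(0.08), np.float64(0.96)] seated 1.04 1.046 upright z=0 cost 1.21
green ['scene', 'top', 'wrist'] x,y,z,tilt [ 58.6 -54.1 -12.8  -0.2] cost [np.float64(0.06), np.float64(0.44), np.float64(0.04)] seated 0.54 0.541 upright z=0 cost 0.96
```

Request:
play_rows(moves=[[[0,0,0,-0.19,-0.23,0,0],[0,0,0,-0.19,-0.23,0,0],[0,0,0,-0.19,-0.23,0,0],[0,0,0,-0.19,-0.23,0,0],[0,0,0,0,0,0,0]]])

```text
time: 18.75
tool_pos: [0.4466, 0.0559, 0.1205]
tcp_rot: [-3.127, -0.284, 0.006]
wrist_force: [-0.4, -0.2, -0.2]
width: -0.0
grip_force: 0.0
```

Request:
play_rows(moves=[[[0,0,0,0,0,0,0],[0,0,0,0,0,0,0]]])

```text
time: 18.92
tool_pos: [0.4522, 0.0538, 0.1221]
tcp_rot: [3.129, 0.283, 0.003]
wrist_force: [-1.0, 0.6, 0.1]
width: -0.0
grip_force: 0.0
```

```bash
python3 - <<'E'
from h import *
plan([((-136,145,12),0)])
for l,c in((54,"blue"),(0,"copper"),(-54,"green")):capfit(l,c)
E
```

```text
t 18.92 mag [-136.4  146.2   77.1] F [-1.   0.6  0.1] w -0.0 q [ 0.06 -0.06  2.17 -0.    1.03  1.45]
((-136, 145, 12), 0) shift [0.002 0.012 0.651] turn [ 0.001 -0.004  0.   ]
blue ['scene', 'top'] x,y,z,tilt [ 56.6  53.9 -10.7  -1.8] cost [np.float64(0.05), np.float64(0.09)] seated 0.14 0.165 upright z=0 cost 0.372
copper ['scene', 'top'] x,y,z,tilt [ 57.   -1.4 -12.6  -1. ] cost [np.float64(0.09), np.float64(0.07)] seated 0.16 0.182 upright z=0 cost 0.437
green ['scene', 'top'] x,y,z,tilt [ 58.  -55.1 -11.6   1.5] cost [np.float64(0.08), np.float64(0.06)] seated 0.14 0.17 upright z=0 cost 0.369
```

All three fit as seated. Now the bar: go down outside it and sweep the arc.

Request:
play_rows(moves=[[[0,0,0,0,0.01,0.32,0],[0,0,0,0,0,0.32,0],[0,0,0,0,0,0,0],[0,0,0,0,0,0,0],[0,0,0,0.01,0.11,0,0]]])

```text
time: 19.78
tool_pos: [0.4552, 0.0431, 0.0583]
tcp_rot: [-3.128, -0.284, 0.0]
wrist_force: [-0.1, 0.6, 0.1]
width: -0.002
grip_force: 0.0
```

```bash
python3 - <<'E'
from h import *
plan([((-137,112.8,12),0)])
E
```

```text
t 19.78 mag [-135.3  135.1   13.3] F [-0.1  0.6  0.1] w -0.0 q [0.04 0.03 2.22 0.   0.89 1.43]
((-137, 112.8, 12), 0) shift [-0.017  0.223  0.013] turn [-0.001 -0.     0.002]
```

Request:
play_rows(moves=[[[0,0,0,-0.01,0.11,0,0],[0,0,0,-0.01,0.11,0,0],[0,0,0,0.008,0.106,0,0],[0,0,0,0.008,0.106,0,0],[0,0,0,0.027,0.102,0,0]]])

```text
time: 20.2
tool_pos: [0.4675, -0.0111, 0.0584]
tcp_rot: [3.129, 0.281, 0.002]
wrist_force: [-0.2, 1.8, 1.5]
width: -0.002
grip_force: 0.8
```

Request:
play_rows(moves=[[[0,0,0,0.027,0.102,0,0],[0,0,0,0.045,0.097,0,0],[0,0,0,0.045,0.097,0,0],[0,0,0,0,0,0,0]]])

```text
time: 20.53
tool_pos: [0.4851, -0.0386, 0.0577]
tcp_rot: [3.128, 0.28, 0.001]
wrist_force: [0.3, 0.2, 0.4]
width: 0.001
grip_force: 0.0
```

```bash
cat >> h.py <<'E'
def bar():
    from workcell import vision
    for n in("top","scene"):
        c=vision.read_camera(n);I=c["image"].astype(int);m=(I[...,0]-I[...,1]>60)&(I[...,0]-I[...,2]>60)
        yy,xx=np.nonzero(m)
        P=np.array([onplane(c,(x,y),.045+.022) for x,y in zip(xx,yy)]);Q=M.inv().apply(P-O)*1000
        Q=Q[(np.hypot(Q[:,0]+15,Q[:,1]-112)<175)&(Q[:,0]<30)&(np.hypot(Q[:,0]+15,Q[:,1]-112)>15)]
        if len(Q)<5: print(n,"few",len(Q));continue
        d=Q[:,:2].mean(0)-[-15,112];print(n,len(Q),"centroid",Q.mean(0).round(1)[:2],"phi",round(np.arctan2(-d[1],-d[0]),3),"far r",np.hypot(Q[:,0]+15,Q[:,1]-112).max().round(0))
E
python3 - <<'E'
from h import *
plan([((-121,51.7,12),0)]);bar()
E
```

```text
t 20.53 mag [-120.5   49.4   12.7] F [0.3 0.2 0.4] w 0.0 q [-0.13  0.09  2.16 -0.    0.89  1.26]
((-121, 51.7, 12), 0) shift [-0.005 -0.023  0.007] turn [ 0.002 -0.001 -0.003]
top few 4
scene 401 centroid [-87.1  50.6] phi 0.705 far r 168.0
```

Request:
play_rows(moves=[[[0,0,0,0.06,0.085,0,0],[0,0,0,0.06,0.08,0,0],[0,0,0,0.075,0.075,0,0],[0,0,0,0.075,0.075,0,0],[0,0,0,0.087,0.06,0,0]]])

```text
time: 21.05
tool_pos: [0.5263, -0.0679, 0.0574]
tcp_rot: [-3.129, -0.282, 0.001]
wrist_force: [-1.0, 1.0, -0.2]
width: 0.005
grip_force: 0.6
```

Request:
play_rows(moves=[[[0,0,0,0.087,0.06,0,0],[0,0,0,0.096,0.045,0,0],[0,0,0,0.096,0.045,0,0],[0,0,0,0,0,0,0],[0,0,0,0,0,0,0]]])

```text
time: 21.47
tool_pos: [0.5568, -0.0774, 0.0577]
tcp_rot: [3.128, 0.282, 0.001]
wrist_force: [-1.0, -0.3, -0.5]
width: -0.001
grip_force: 0.0
```

```bash
python3 - <<'E'
from h import *
plan([((-37,-8,12),0)]);bar()
E
```

```text
t 21.47 mag [-57.   -1.6  12.7] F [-1.  -0.3 -0.5] w -0.0 q [-0.18  0.22  2.   -0.    0.92  1.21]
((-37, -8, 12), 0) shift [0.2   0.064 0.007] turn [ 0.001 -0.002 -0.   ]
top 117 centroid [-22.6  78.6] phi 1.347 far r 54.0
scene 432 centroid [-32.4  17.4] phi 1.389 far r 170.0
```

Request:
play_rows(moves=[[[0,0,0,0.05,0.02,0,0],[0,0,0,0.05,0.02,0,0],[0,0,0,0.05,0.02,0,0],[0,0,0,0.05,0,0,0],[0,0,0,0,0,0,0]]])

```text
time: 21.98
tool_pos: [0.5777, -0.0795, 0.0578]
tcp_rot: [3.128, 0.282, 0.002]
wrist_force: [0.2, -0.2, 0.6]
width: 0.001
grip_force: 0.0
```

Request:
play_rows(moves=[[[0,0,0,0.03,0,0,0],[0,0,0,0,0,0,0],[0,0,0,0,0,0,0]]])

```text
time: 22.23
tool_pos: [0.5797, -0.0788, 0.0577]
tcp_rot: [3.129, 0.282, 0.001]
wrist_force: [-1.1, 0.0, 0.1]
width: -0.001
grip_force: 0.0
```

```bash
python3 - <<'E'
from h import *
plan([((-31,-8,12),0)]);bar()
E
```

```text
t 22.23 mag [-34.7  -7.1  12.7] F [-1.1  0.   0.1] w -0.0 q [-0.18  0.26  1.95  0.    0.93  1.21]
((-31, -8, 12), 0) shift [0.037 0.009 0.007] turn [ 0.    -0.001 -0.   ]
top 117 centroid [-17.3  76.8] phi 1.505 far r 57.0
scene 437 centroid [-16.4  14.9] phi 1.556 far r 170.0
```

Nearly there. Small steps until the force rises at the stop.

Request:
play_rows(moves=[[[0,0,0,0.02,0,0,0],[0,0,0,0,0,0,0],[0,0,0,0,0,0,0]]])

```text
time: 22.58
tool_pos: [0.5813, -0.0784, 0.0576]
tcp_rot: [-3.129, -0.282, -0.0]
wrist_force: [-0.1, -0.4, -0.5]
width: -0.002
grip_force: 0.1
```

Request:
play_rows(moves=[[[0,0,0,0.02,0,0,0],[0,0,0,0,0,0,0],[0,0,0,0,0,0,0]]])

```text
time: 22.83
tool_pos: [0.5825, -0.0782, 0.0574]
tcp_rot: [-3.129, -0.282, 0.003]
wrist_force: [-3.7, -1.3, 3.0]
width: -0.002
grip_force: 1.8
```

```bash
python3 - <<'E'
from h import *
plan([((-31,-8,12),0)]);bar()
E
```

```text
t 22.83 mag [-31.7  -7.   12.4] F [-3.7 -1.3  3. ] w -0.0 q [-0.18  0.27  1.95 -0.    0.93  1.22]
((-31, -8, 12), 0) shift [0.007 0.01  0.004] turn [-0.     0.003 -0.   ]
top 113 centroid [-16.5  77.4] phi 1.526 far r 56.0
scene 439 centroid [-14.4  14.7] phi 1.577 far r 170.0
```

Request:
play_rows(moves=[[[0,0,0,0.02,0,0,0],[0,0,0,0.02,0,0,0],[0,0,0,0,0,0,0],[0,0,0,0,0,0,0]]])

```text
time: 23.27
tool_pos: [0.5828, -0.0781, 0.0572]
tcp_rot: [-3.129, -0.283, 0.015]
wrist_force: [-15.5, -3.5, 10.5]
width: -0.001
grip_force: 7.5
```

The bar is hard against its stop: the tool no longer advances and the force is 15 N. Backing off and up, then a final look.

Request:
play_rows(moves=[[[0,0,0,-0.1,0,0,0],[0,0,0,-0.2,0,0,0],[0,0,0,-0.2,0,-0.2,0],[0,0,0,-0.2,0,-0.3,0],[0,0,0,-0.2,0,-0.3,0]]])

```text
time: 23.68
tool_pos: [0.4974, -0.0932, 0.1372]
tcp_rot: [-3.128, -0.282, 0.001]
wrist_force: [0.8, -1.1, 1.2]
width: 0.001
grip_force: 0.0
```

Request:
play_rows(moves=[[[0,0,0,-0.25,0,-0.1,0],[0,0,0,-0.25,0,0,0],[0,0,0,0,0,0,0],[0,0,0,0,0,0,0],[0,0,0,0,0,0,0]]])

```text
time: 24.1
tool_pos: [0.4504, -0.1025, 0.1479]
tcp_rot: [3.129, 0.281, 0.004]
wrist_force: [-0.0, 0.0, 0.1]
width: -0.005
grip_force: 0.0
```

```bash
python3 - <<'E'
from h import *
from workcell import vision
now();bar()
for l,c in((54,"blue"),(0,"copper"),(-54,"green")):capfit(l,c,("scene","top"))
b=vision.read_camera("scene")["image"][200:375,245:410];c=vision.read_camera("top")["image"][150:320,275:420]
cv2.imwrite("pics/w9.png",np.hstack([cv2.resize(x,(390,410),interpolation=cv2.INTER_CUBIC) for x in(b,c)])[:,:,::-1])
E
```

```text
t 24.1 mag [-166.    -7.2  102.9] F [-0.   0.   0.1] w -0.0 q [-0.28 -0.08  2.14  0.    1.08  1.11]
top 445 centroid [-16.3  17.7] phi 1.557 far r 169.0
scene 430 centroid [-14.4  14.6] phi 1.577 far r 170.0
blue ['scene', 'top'] x,y,z,tilt [ 56.3  53.9 -10.8   0.4] cost [np.float64(0.04), np.float64(0.09)] seated 0.13 0.159 upright z=0 cost 0.373
copper ['scene', 'top'] x,y,z,tilt [ 57.1  -1.4 -12.5  -1.4] cost [np.float64(0.08), np.float64(0.07)] seated 0.15 0.172 upright z=0 cost 0.426
green ['scene', 'top'] x,y,z,tilt [ 58.  -55.2 -11.1   1.3] cost [np.float64(0.08), np.float64(0.06)] seated 0.14 0.173 upright z=0 cost 0.366
```

View pics/w9.png

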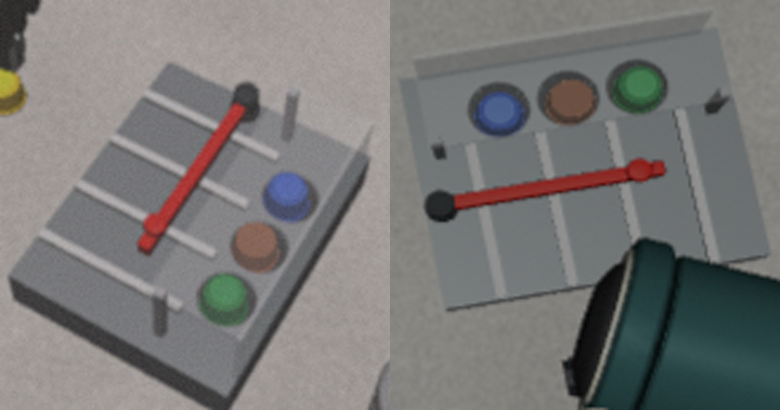

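The final pictures show blue (498,108), copper (569,98) and green (637,86) upright inside their bores. The bar lies across the lanes with its knob at (640,170), and nothing else has moved.

```bash
python3 -c "
from workcell import bot
print(bot.finish_job())"
```

```text
the job is handed in; nothing more can be done
None
```

The job is handed in at about 24 s: the blue, copper and green capsules measure upright and seated in their bores, the red bar is hard against its closed stop, and the arm touched nothing else on the counter.

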